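# Tip two pantry tins ring-pull up and slide them home in the tin rack

### The arm

A 6-joint arm with a two-finger parallel gripper is mounted at the origin on the work surface. World frame = base frame: x ahead of the robot, y to its left, z up, the work surface at z = 0. Lengths are in m, angles in degrees, forces in N, time in s.
With the tool pointing down it reaches from about 0.25 to 0.725 m from the base axis. Payload 9.7 kg.
Tool frame: the origin (TCP) lies midway between the tips of the shut fingers; the grasp point (between the pads) lies 19 mm behind it (grip_point_offset is the distance from the TCP to the grasp point, in m); y points along the fingers, z is the direction in which the jaws open and shut, and the axes are right-handed (so a half turn about y gives the same grasp; the last joint's range is limited). The gripper opens to 85 mm and grips with 20 to 120 N. Pads are 22 mm wide; open, the fingers measure 114 mm over their backs; the gripper's body (76 mm by 85 mm) begins 54 mm behind the grasp point. The pads swing forward as they close: fully open they stand 13 mm farther back than shut.
Start: joints at [-73.167, 4.979, 10.078, 95.1, 0, 90], TCP at [0.159, -0.526, 0.231] pointing down, gripper open.
Joint ranges: [-179.16, 179.16], [-48.56, 103.87], [-65.8, 70.77], [-126.05, 130.52], [-82.76, 87.17], [-180, 180]. Speed limits (degrees/s): [127.2, 127.2, 147.25, 180, 180, 180].

### API

Orientations are given as [roll, pitch, yaw] about the fixed x, y, z axes, in that order (R = Rz(yaw) Ry(pitch) Rx(roll)).
In Python, from workcell import get_obs, camera, job_done, grip_point_offset gives the robot as it stands.
- The arm moves only by the tool move_arm, never from a script. Its argument "deltas" is a list that holds one entry, the list of rows, each a list of 4 numbers: the shift along the tool's x, y, z in m, then the turn about the tool's y in degrees. A call has 1 to 5 rows; each row is the pose to reach, as a shift and turn from the pose commanded when the call began, along the tool's axes at that moment; what a row does not reach only later rows make up. A row lasts 1/10 s, in which the tool goes at most 50 mm and 8.59 degrees, less where a joint would pass 70% of its speed; a pose out of reach is approached as far as the arm can. A call with a gripper value outside its range is refused whole. "claw" is the finger opening in m, from 0 to 0.0854, set as the call begins (left out, the last holds). The fingers move at their own pace and stop on an object; "newtons" is the grip in N (left out, the last holds). Time passes only in rows, so rows that repeat a pose let the fingers close. It gives the time, the measured TCP pose, the force and the opening at its end, in the units of the state.
- get_obs(): the state, without advancing time (a new reading comes with each control period).
- camera(name): name is "side" or "top" or "wrist"; returns a dict with "color" (400x640x3 uint8, blue, green, red), "range_z" (400x640 float32, m along the optical axis (not along the pixel's ray), 0 where there is no reading), "fx", "fy", "cx", "cy" (pixels), "T" (4x4, takes a point from camera to world coordinates). Camera axes: x right, y down, z forward; pixel columns grow to the right and rows downward; lengths in m; the calibration is good to about 2 mm. The wrist camera is an equidistant fisheye: a pixel r from the principal point sees the ray r / f radians off the axis. A picture is of the moment at which its call begins.
- job_done(): hands the job in, once; it reports no verdict.
The state is a dict: "time": time; "q": joint angles; "qd": joint speeds; "joint_efforts": joint torques, N m; "ee_pos": TCP position; "tcp_rot": TCP orientation; "wrist_force": force on the tool from outside, world axes, zero at the start; "torque": the same for the moment, N m; "opening": finger opening in m.
Only numpy, scipy, OpenCV 4.12 (cv2) and the standard library are available. Lean on these libraries where they do the work, as an engineer would, in place of code of your own. Each camera call takes 0.05 s, during which the arm holds its last target. There are 200 camera calls.

### The job

Put the two flat tins, now standing on edge, away in the low wooden rack: each lying flat with its ring-pull lid up and the ring at the open front end, one tin in each bay, pushed all the way back under the front bar until it rests against the back wall. The rack is not fastened, so leave it where it stands, and do not disturb the bin, the cooker lid or the plates.

Things in the scene. Friction and masses are not known exactly. Their poses are not given: they have to be found in the camera images.
- rack: Loose light wooden tin rack, 2.2 kg, 138 deep (x) x 208 wide (y), no floor: tins slide in on the tiles. Origin: centre of its underside; own -x side is the open front (towards the robot), z up. Side walls 8 thick, 58 high, centred at y = -100, 0, 100. Back wall 70 high, inner face at x = 61. A tin fully home has its front end at x = -54, hidden under the front bar.
- rack_bar (a point): Middle of the underside of the bar across the rack's front, at rack (-61, 0, 58). The bar runs over both bays, x = -69 (front plane of the rack) to -53, z = 58 to 70; behind it the top is open. A home tin ends 15 behind the front plane, so straight-down fingers are stopped short by the bar: tilt the tool to reach in under it.
- rack_bay_l (a point): Centre of the mouth of the bay at the rack's +y side, on the tiles: rack (-69, 50, 0). The bay is 92 wide inside and 130 deep to the back wall.
- rack_bay_r (a point): Same for the bay at the rack's -y side: rack (-69, -50, 0).
- tin_a: Plain metal flat tin, 115 long (own x) x 28 thick (y) x 78 (z), 0.2 to 0.35 kg, at the start on a long narrow edge; origin at the centre of that edge. Own +y points out of the lid, the broad face with seam and ring-pull; the other broad face is plain. Ring-pull near the -x end. To end with +y up and the -x end at the rack's open front. Lying, it is 28 high and too wide to grip well.
- tin_b: The second tin, identical in shape. Same frame (origin at the centre of the edge it stands on, +y out of the lid), but its ring-pull is near its own +x end. It is to end with own +y up and the +x end towards the open front of the rack.
- tin_a_mid (a point): Centre of the solid of tin_a, 39 from the origin along own z; axes as the tin's.
- tin_b_mid (a point): Centre of the solid of tin_b, 39 from the origin along own z; axes as the tin's.
- tin_a_ring (a point): Middle of the ring-pull on the lid of tin_a, at own (-30, 14, 39).
- tin_b_ring (a point): Middle of the ring-pull on the lid of tin_b, at own (30, 14, 39).
- bin: Bystander: square blue plastic bin with a flip-top lid, 132 x 132, 161 high, loose; origin at the centre of its underside.
- cooker_lid: Bystander: stainless steel pressure cooker lid, 224 across, 63 high to the top of its valve knob, black handle reaching 175 from the centre along its -x and 140 along its +x; loose; origin at the centre of its underside.
- plates: Bystander: two stacked white melamine plates, 210 across, 25 high, loose; origin at the centre of the underside.
Things that resemble listed ones, but are neither listed nor needed, are in the scene too. Leave any black or orange look-alike of the tin_b alone. Leave any orange look-alike of the tin_a alone.

How it is judged:
By the outcome, as a careful person would: the job done as asked, in the order asked, and still so for the second after the job is handed in, with the robot touching nothing.
It also fails if it takes over 72 s, if anything falls off the work surface, if the arm or the gripper's body presses on something with over 40 N, if the wrist force passes 120 N, or if a joint passes its speed limit or range.

## Working session

There is one attempt and no reset: what is moved stays moved. The work goes in short steps, Python scripts to look and compute and a tool call to move; the robot and the scene stay as the last step left them, time stands still between calls to the robot, and variables do not carry over. Pictures are saved under pics/ and viewed, about 8 in all and at most 12, crops included, and the job is handed in when it is done.

Besides the shell and the picture viewer there is one more tool, called after "Call:" by a JSON object that holds its "name" and its "arguments", one argument or row to a line. move_arm: Moves the arm, as the interface text tells. Its arguments: {"type":"object","properties":{"deltas":{"type":"array"},"claw":{"type":"number"},"newtons":{"type":"number"}},"required":["deltas"]}

```bash
ls; mkdir -p pics; python3 - <<'E'
from workcell import *
import numpy as np,cv2
print(get_obs(), grip_point_offset)
for n in ["top","side"]:
    c=camera(n); cv2.imwrite(f"pics/{n}0.png",c["color"]); np.savez(f"pics/{n}0.npz",**c)
    print(n,c["fx"],c["cx"],c["cy"],c["T"].round(4).tolist())
E
```

```text
pics
{'time': 0.0, 'q': array([-7.31666068e+01,  5.01254406e+00,  1.00340039e+01,  9.51013935e+01,
        9.20415486e-04,  9.00010286e+01]), 'qd': array([ 0.00719207, -0.03305617,  0.03748442,  0.0069813 ,  0.02200461,
       -0.02824007]), 'joint_efforts': array([ 1.12151567e-03, -5.20392573e+01,  4.64800072e+01,  1.63774652e-02,
       -1.08613360e-04,  2.06911454e-05]), 'ee_pos': array([ 0.15920802, -0.526198  ,  0.2305652 ]), 'tcp_rot': array([-9.00799337e+01,  9.18979590e-04, -1.63167637e+02]), 'wrist_force': array([-0.43233794,  0.13767904,  0.1283463 ]), 'torque': array([-0.00112754, -0.0193129 ,  0.02345989]), 'opening': 0.08528351785688275} 0.0187
top 465.9287055068183 311.40876014003095 197.3874707523536 [[0.0042, -0.9902, 0.1395, 0.3206], [-1.0, -0.004, 0.0014, 0.0057], [-0.0008, -0.1395, -0.9902, 1.589], [0.0, 0.0, 0.0, 1.0]]
side 505.14171839885825 313.46694218640545 194.43331472304644 [[-0.9044, -0.303, 0.3004, 0.0423], [-0.4266, 0.6293, -0.6496, 1.0131], [0.0078, -0.7156, -0.6984, 1.1541], [0.0, 0.0, 0.0, 1.0]]
```

View pics/top0.png

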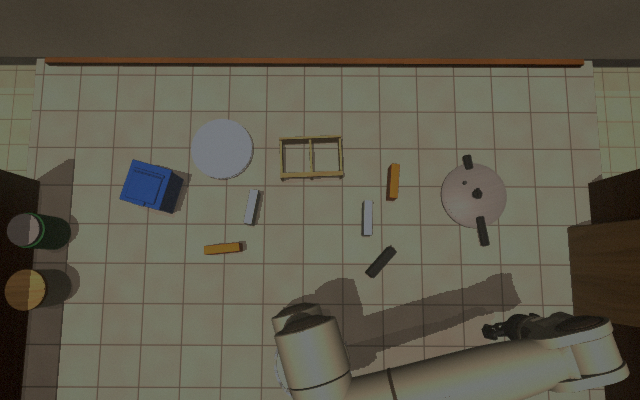

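View pics/side0.png

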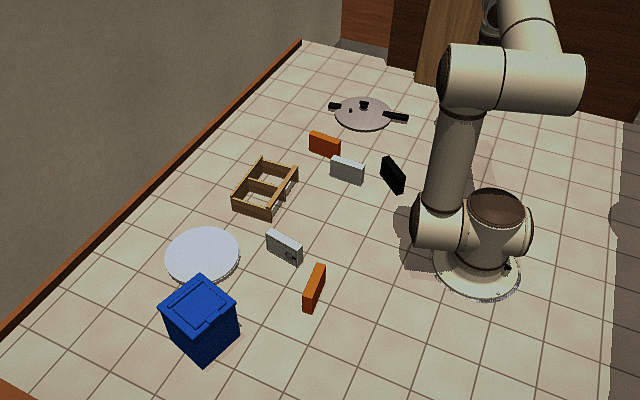

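Top view: grey tins at (251,207) and (368,218), rack at (311,157); orange/black ones are look-alikes. Side view: grey tin at (284,246) shows a lid, the one at (347,170) seems plain. Now measuring.

```bash
cat > h.py <<'E'
import numpy as np,cv2
def cloud(c):
    v,u=np.mgrid[0:400,0:640]; z=c["range_z"]
    p=np.stack([(u-c["cx"])/c["fx"]*z,(v-c["cy"])/c["fy"]*z,z],-1)
    P=p@c["T"][:3,:3].T+c["T"][:3,3]; P[z==0]=np.nan
    return P
def rect(P,box,z0,z1):
    u0,v0,u1,v1=box; Q=P[v0:v1,u0:u1].reshape(-1,3)
    Q=Q[(Q[:,2]>z0)&(Q[:,2]<z1)]
    return len(Q),np.median(Q[:,2]).round(4),cv2.minAreaRect((Q[:,:2]*1000).astype(np.float32))
E
python3 - <<'E'
from h import *
t=dict(np.load("pics/top0.npz")); s=dict(np.load("pics/side0.npz"))
P=cloud(t);S=cloud(s)
for n,b,z in [("L",(238,180,266,232),.07),("R",(355,192,380,242),.07),("rack",(270,128,352,188),.05),("orR",(383,158,405,204),.07),("black",(360,240,402,282),.07),("plates",(185,110,260,185),.015),("lid",(435,150,510,250),.02),("bin",(115,155,190,215),.15),("orL",(200,238,246,258),.07)]:
    print(n,rect(P,b,z,.18))
for n,b in [("L",(260,222,308,268)),("R",(325,150,370,188))]:
    print("side",n,rect(S,b,.07,.09))
for n,b in [("rack",(225,150,305,225))]:
    print("side",n,rect(S,b,.05,.09))
a=cv2.resize(s["color"][222:270,258:310],None,fx=7,fy=7,interpolation=cv2.INTER_CUBIC)
b=cv2.resize(s["color"][146:194,322:374],None,fx=7,fy=7,interpolation=cv2.INTER_CUBIC)
cv2.imwrite("pics/crop.png",np.hstack([a,b]))
E
```

```text
L (311, np.float64(0.0789), ((503.7780456542969, 206.67922973632812), (29.148954391479492, 114.5432357788086), 79.23751068115234))
R (314, np.float64(0.0786), ((469.0322265625, -176.82814025878906), (29.243663787841797, 114.41511535644531), 88.0885009765625))
rack (808, np.float64(0.0674), ((674.5006103515625, 11.570602416992188), (140.72447204589844, 208.5127716064453), 2.9126458168029785))
orR (306, np.float64(0.0787), ((591.1195068359375, -264.4625244140625), (29.978227615356445, 114.21414184570312), 85.39234161376953))
black (324, np.float64(0.0787), ((325.4232177734375, -219.33895874023438), (29.556358337402344, 114.26956939697266), 48.06568145751953))
plates (2326, np.float64(0.0207), ((709.9710693359375, 317.95306396484375), (210.3656005859375, 209.2962188720703), 14.42380428314209))
lid (2559, np.float64(0.0262), ((536.5934448242188, -548.9364013671875), (241.01075744628906, 230.7149658203125), 52.83219909667969))
bin (1627, np.float64(0.1592), ((561.361328125, 526.7493286132812), (133.85528564453125, 133.47775268554688), 74.22808837890625))
orL (319, np.float64(0.0789), ((367.2291259765625, 297.3119812011719), (28.770374298095703, 115.16355895996094), 6.263786792755127))
side L (355, np.float64(0.0771), ((505.21368408203125, 208.19395446777344), (33.04549789428711, 116.43035888671875), 80.21707153320312))
side R (232, np.float64(0.0771), ((471.0592041015625, -174.3692626953125), (33.31267547607422, 115.98396301269531), 87.64872741699219))
side rack (905, np.float64(0.0623), ((675.610107421875, 12.106597900390625), (141.77139282226562, 216.86029052734375), 2.4018149375915527))
```

View pics/crop.png

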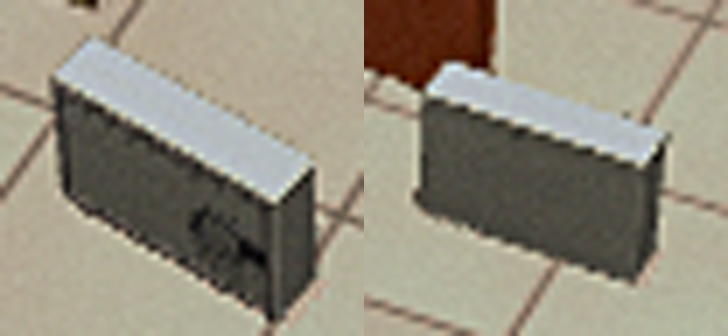

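Crop: the left tin shows lid and ring near its robot-side end; the right tin's visible (+y) face is plain, so its lid faces −y. The tool can only yaw, so I'll carry the tins standing, tip them, and slide them in.

```bash
cat >> h.py <<'E'
def plan(pos,yaw,n,start=None):
    """rows from current (or given) pose to world pos/yaw in n rows, tool pointing down"""
    from workcell import get_obs
    if start is None:
        o=get_obs(); p=o["ee_pos"]; y=o["tcp_rot"][2]
        print("t %.2f"%o["time"],"pos",p.round(4),"rot",o["tcp_rot"].round(1),"open %.4f"%o["opening"],"F",o["wrist_force"].round(1))
    else: p=np.array(start[:3]); y=start[3]
    d=(np.array(pos)-p); dy=yaw-y
    if start is None or True:
        pass
    k=0
    while k<n:
        yk=y+dy*k/n; a=np.radians(yk); rows=[]
        for j in range(1,min(5,n-k)+1):
            w=d*j/n
            rows.append([round(w[0]*np.cos(a)+w[1]*np.sin(a),4),round(-w[2],4),round(-w[0]*np.sin(a)+w[1]*np.cos(a),4),round(-dy*j/n,2)])
        print(rows); k+=5
E
python3 - <<'E'
from h import *
plan([.469,-.177,.231],-2,20)
E
```

```text
t 0.10 pos [ 0.1592 -0.5262  0.2306] rot [ -90.1   -0.  -163.2] open 0.0853 F [0.5 1.  0.8]
[[np.float64(-0.0199), np.float64(-0.0), np.float64(-0.0122), np.float64(-8.06)], [np.float64(-0.0398), np.float64(-0.0), np.float64(-0.0245), np.float64(-16.12)], [np.float64(-0.0596), np.float64(-0.0001), np.float64(-0.0367), np.float64(-24.17)], [np.float64(-0.0795), np.float64(-0.0001), np.float64(-0.0489), np.float64(-32.23)], [np.float64(-0.0994), np.float64(-0.0001), np.float64(-0.0611), np.float64(-40.29)]]
[[np.float64(-0.0231), np.float64(-0.0), np.float64(0.0035), np.float64(-8.06)], [np.float64(-0.0461), np.float64(-0.0), np.float64(0.0071), np.float64(-16.12)], [np.float64(-0.0692), np.float64(-0.0001), np.float64(0.0106), np.float64(-24.17)], [np.float64(-0.0923), np.float64(-0.0001), np.float64(0.0141), np.float64(-32.23)], [np.float64(-0.1154), np.float64(-0.0001), np.float64(0.0177), np.float64(-40.29)]]
[[np.float64(-0.0153), np.float64(-0.0), np.float64(0.0176), np.float64(-8.06)], [np.float64(-0.0306), np.float64(-0.0), np.float64(0.0352), np.float64(-16.12)], [np.float64(-0.0459), np.float64(-0.0001), np.float64(0.0528), np.float64(-24.17)], [np.float64(-0.0613), np.float64(-0.0001), np.float64(0.0705), np.float64(-32.23)], [np.float64(-0.0766), np.float64(-0.0001), np.float64(0.0881), np.float64(-40.29)]]
[[np.float64(-0.0003), np.float64(-0.0), np.float64(0.0233), np.float64(-8.06)], [np.float64(-0.0006), np.float64(-0.0), np.float64(0.0467), np.float64(-16.12)], [np.float64(-0.0009), np.float64(-0.0001), np.float64(0.07), np.float64(-24.17)], [np.float64(-0.0012), np.float64(-0.0001), np.float64(0.0934), np.float64(-32.23)], [np.float64(-0.0015), np.float64(-0.0001), np.float64(0.1167), np.float64(-40.29)]]
```

Call:
{"name": "move_arm", "arguments": {
  "deltas": [
    [[-0.02,0,-0.012,-8],[-0.04,0,-0.0245,-16],[-0.06,0,-0.037,-24],[-0.08,0,-0.049,-32],[-0.1,0,-0.061,-40]]
  ]
}}

```text
time: 0.6
ee_pos: [0.2378, -0.4382, 0.2309]
tcp_rot: [-90.0, 0.0, -122.8]
wrist_force: [-0.5, 0.2, -0.3]
opening: 0.0852
```

Call:
{"name": "move_arm", "arguments": {
  "deltas": [
    [[-0.023,0,0.0035,-8],[-0.046,0,0.007,-16],[-0.069,0,0.0105,-24],[-0.092,0,0.014,-32],[-0.115,0,0.0175,-40]]
  ]
}}

```text
time: 1.1
ee_pos: [0.3153, -0.3515, 0.231]
tcp_rot: [-90.0, 0.0, -82.8]
wrist_force: [0.2, -0.0, -0.0]
opening: 0.0857
```

```bash
python3 - <<'E'
from h import *
from workcell import *
plan([.469,-.177,.231],-2,10)
c=camera("wrist"); cv2.imwrite("pics/w1.png",c["color"])
print(c["fx"],c["cx"],c["cy"],c["T"].round(3).tolist())
E
```

```text
t 1.10 pos [ 0.3153 -0.3515  0.231 ] rot [-90.    0.  -82.8] open 0.0857 F [ 0.2 -0.  -0. ]
[[np.float64(-0.0154), np.float64(-0.0), np.float64(0.0174), np.float64(-8.08)], [np.float64(-0.0308), np.float64(-0.0), np.float64(0.0348), np.float64(-16.17)], [np.float64(-0.0462), np.float64(-0.0), np.float64(0.0523), np.float64(-24.25)], [np.float64(-0.0616), np.float64(-0.0), np.float64(0.0697), np.float64(-32.34)], [np.float64(-0.077), np.float64(-0.0), np.float64(0.0871), np.float64(-40.42)]]
[[np.float64(-0.0004), np.float64(-0.0), np.float64(0.0232), np.float64(-8.08)], [np.float64(-0.0009), np.float64(-0.0), np.float64(0.0465), np.float64(-16.17)], [np.float64(-0.0013), np.float64(-0.0), np.float64(0.0697), np.float64(-24.25)], [np.float64(-0.0017), np.float64(-0.0), np.float64(0.093), np.float64(-32.34)], [np.float64(-0.0021), np.float64(-0.0), np.float64(0.1162), np.float64(-40.42)]]
309.70691628693146 317.8315408434482 197.91276428217216 [[0.992, 0.119, 0.037, 0.306], [0.125, -0.945, -0.301, -0.275], [-0.001, 0.303, -0.953, 0.373], [0.0, 0.0, 0.0, 1.0]]
```

View pics/w1.png

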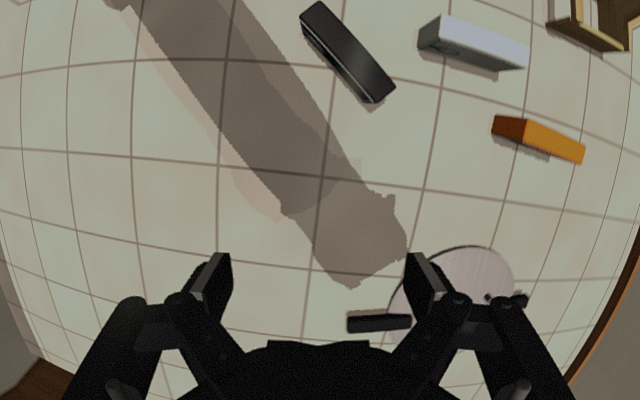

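Wrist view: the right tin's lid (facing −y) has the ring near its robot-side end (~(450,47)); so both rings are at the −X end. Going to grasp the right tin.

Call:
{"name": "move_arm", "arguments": {
  "deltas": [
    [[-0.0154,0,0.0174,-8.1],[-0.031,0,0.035,-16.2],[-0.046,0,0.052,-24.2],[-0.0616,0,0.07,-32.3],[-0.077,0,0.087,-40.4]]
  ]
}}

```text
time: 1.65
ee_pos: [0.3925, -0.2649, 0.231]
tcp_rot: [-90.0, 0.0, -42.5]
wrist_force: [0.8, -0.6, -0.2]
opening: 0.0855
```

Call:
{"name": "move_arm", "arguments": {
  "deltas": [
    [[0,0,0.023,-8.1],[-0.001,0,0.0465,-16.2],[-0.0013,0,0.07,-24.2],[-0.0017,0,0.093,-32.3],[-0.002,0,0.116,-40.4]]
  ]
}}

```text
time: 2.15
ee_pos: [0.4698, -0.1784, 0.231]
tcp_rot: [-90.0, 0.0, -2.1]
wrist_force: [-0.4, -0.3, -0.4]
opening: 0.0851
```

Call:
{"name": "move_arm", "arguments": {
  "deltas": [
    [[0,0.04,0,0],[0,0.085,0,0],[0,0.13,0,0],[0,0.17,0,0],[0,0.193,0,0]]
  ]
}}

```text
time: 2.65
ee_pos: [0.4675, -0.1784, 0.0345]
tcp_rot: [-89.9, 0.2, -2.4]
wrist_force: [-0.0, -0.2, 0.3]
opening: 0.0853
```

Call:
{"name": "move_arm", "arguments": {
  "deltas": [
    [[0,0,0,0],[0,0,0,0],[0,0,0,0],[0,0,0,0],[0,0,0,0]]
  ],
  "claw": 0.015,
  "newtons": 30
}}

```text
time: 3.15
ee_pos: [0.4704, -0.1794, 0.04]
tcp_rot: [-90.0, -0.1, -2.4]
wrist_force: [-0.7, 0.7, 7.1]
opening: 0.0278
```

```bash
python3 - <<'E'
from h import *
plan([.5285,-.0984,.051],2.7,5)
E
```

```text
t 3.15 pos [ 0.4704 -0.1794  0.04  ] rot [-90.   -0.1  -2.4] open 0.0278 F [-0.7  0.7  7.1]
[[np.float64(0.0109), np.float64(-0.0022), np.float64(0.0167), np.float64(-1.01)], [np.float64(0.0219), np.float64(-0.0044), np.float64(0.0333), np.float64(-2.03)], [np.float64(0.0328), np.float64(-0.0066), np.float64(0.05), np.float64(-3.04)], [np.float64(0.0438), np.float64(-0.0088), np.float64(0.0667), np.float64(-4.06)], [np.float64(0.0547), np.float64(-0.011), np.float64(0.0833), np.float64(-5.07)]]
```

Call:
{"name": "move_arm", "arguments": {
  "deltas": [
    [[0,-0.006,0,0],[0,-0.012,0,0],[0.011,-0.012,0.0167,-1],[0.022,-0.012,0.0333,-2],[0.033,-0.012,0.05,-3]]
  ]
}}

```text
time: 3.65
ee_pos: [0.5047, -0.13, 0.0506]
tcp_rot: [-90.0, 0.0, 0.6]
wrist_force: [-0.5, 0.7, -2.6]
opening: 0.0276
```

Call:
{"name": "move_arm", "arguments": {
  "deltas": [
    [[0.012,0,0.016,-1],[0.0235,0,0.032,-2],[0.0235,0,0.032,-2],[0.0235,0.006,0.032,-2],[0.0235,0.011,0.032,-2]]
  ]
}}

```text
time: 4.15
ee_pos: [0.5273, -0.0985, 0.0396]
tcp_rot: [-90.0, -0.0, 2.6]
wrist_force: [-15.4, 6.0, 47.1]
opening: 0.0279
```

Call:
{"name": "move_arm", "arguments": {
  "deltas": [
    [[0,0.001,0,0],[0,0.001,0,0]]
  ]
}}

```text
time: 4.35
ee_pos: [0.5274, -0.0986, 0.0397]
tcp_rot: [-90.0, -0.1, 2.6]
wrist_force: [-4.9, 3.3, 12.0]
opening: 0.0278
```

Call:
{"name": "move_arm", "arguments": {
  "deltas": [
    [[0,0,0,0],[0,0,0,0],[0,0,0,0],[0,0,0,0]]
  ],
  "claw": 0.085
}}

```text
time: 4.75
ee_pos: [0.5274, -0.0984, 0.0381]
tcp_rot: [-90.0, 0.0, 2.6]
wrist_force: [-0.2, 0.3, 0.5]
opening: 0.0831
```

Call:
{"name": "move_arm", "arguments": {
  "deltas": [
    [[0,-0.03,0,0],[0,-0.065,0,0],[0,-0.09,0,0]]
  ]
}}

```text
time: 5.05
ee_pos: [0.5278, -0.0984, 0.1302]
tcp_rot: [-90.0, -0.1, 2.6]
wrist_force: [1.1, 0.5, 0.0]
opening: 0.0847
```

```bash
python3 - <<'E'
from h import *
from workcell import *
plan([.5285,-.14,.13],2.7,5)
S=cloud(camera("side")); print(rect(S,(280,120,345,230),.071,.09)) 
c=camera("top"); P=cloud(c); m=(abs(P[...,0]-.53)<.1)&(abs(P[...,1]+.1)<.05)&(P[...,2]>.07)&(P[...,2]<.083)
print(m.sum(), cv2.minAreaRect((P[m][:,:2]*1000).astype(np.float32)))
m=(abs(S[...,0]-.53)<.1)&(abs(S[...,1]+.1)<.05)&(S[...,2]>.07)&(S[...,2]<.083)
print(m.sum(), cv2.minAreaRect((S[m][:,:2]*1000).astype(np.float32)))
E
```

```text
t 5.05 pos [ 0.5278 -0.0984  0.1302] rot [-90.   -0.1   2.6] open 0.0847 F [1.1 0.5 0. ]
[[np.float64(-0.0002), np.float64(0.0), np.float64(-0.0083), np.float64(-0.01)], [np.float64(-0.0005), np.float64(0.0001), np.float64(-0.0167), np.float64(-0.03)], [np.float64(-0.0007), np.float64(0.0001), np.float64(-0.025), np.float64(-0.04)], [np.float64(-0.001), np.float64(0.0002), np.float64(-0.0333), np.float64(-0.06)], [np.float64(-0.0012), np.float64(0.0002), np.float64(-0.0416), np.float64(-0.07)]]
(359, np.float64(0.0763), ((555.3162231445312, -137.4954833984375), (160.76455688476562, 308.6061706542969), 6.533679485321045))
3 ((620.0950317382812, -50.964866638183594), (4.931445598602295, 1.9986892938613892), 40.99256896972656)
267 ((550.3065795898438, -92.26453399658203), (161.00100708007812, 49.37864685058594), 12.680119514465332)
```

Call:
{"name": "move_arm", "arguments": {
  "deltas": [
    [[0,0,-0.024,0],[0,0,-0.048,0],[0,0,-0.048,0],[0,0.035,-0.048,0],[0,0.068,-0.048,0]]
  ],
  "claw": 0
}}

```text
time: 5.65
ee_pos: [0.53, -0.146, 0.0593]
tcp_rot: [-90.0, -0.1, 2.6]
wrist_force: [-0.1, -0.4, -0.7]
opening: 0.0117
```

Call:
{"name": "move_arm", "arguments": {
  "deltas": [
    [[0,0,0.007,0],[0,0,0.014,0],[0,0,0.02,0],[0,0,0.025,0],[0,0,0.03,0]]
  ]
}}

```text
time: 6.15
ee_pos: [0.5292, -0.1157, 0.0617]
tcp_rot: [-90.0, -0.1, 2.7]
wrist_force: [0.2, -1.0, -0.2]
opening: 0.0001
```

Call:
{"name": "move_arm", "arguments": {
  "deltas": [
    [[0,0,0.005,0],[0,0,0.01,0],[0,0,0.015,0],[0,0,0.02,0],[0,0,0.025,0]]
  ]
}}

```text
time: 6.65
ee_pos: [0.5272, -0.0908, 0.0602]
tcp_rot: [-90.0, 0.0, 2.6]
wrist_force: [-0.0, -0.2, 0.3]
opening: 0.0002
```

Call:
{"name": "move_arm", "arguments": {
  "deltas": [
    [[0,-0.04,0,0],[0,-0.08,-0.01,0],[0,-0.12,-0.05,0],[0,-0.12,-0.1,0],[0,-0.12,-0.14,0]]
  ]
}}

```text
time: 7.15
ee_pos: [0.5345, -0.2326, 0.1824]
tcp_rot: [-90.1, -0.2, 2.7]
wrist_force: [-0.2, -0.1, -0.6]
opening: -0.0001
```

```bash
python3 - <<'E'
from h import *
from workcell import *
plan([.5285,-.14,.13],2.7,5)
c=camera("side"); cv2.imwrite("pics/s2.png",c["color"]); S=cloud(c)
m=(abs(S[...,0]-.53)<.1)&(abs(S[...,1]+.06)<.1)&(S[...,2]>.022)&(S[...,2]<.036)&(S[...,0]<.603)
print(m.sum(), cv2.minAreaRect((S[m][:,:2]*1000).astype(np.float32)))
E
```

```text
t 7.15 pos [ 0.5345 -0.2326  0.1824] rot [-90.1  -0.2   2.7] open -0.0001 F [-0.2 -0.1 -0.6]
[[np.float64(-0.0003), np.float64(0.0105), np.float64(0.0186), np.float64(-0.0)], [np.float64(-0.0006), np.float64(0.021), np.float64(0.0371), np.float64(-0.0)], [np.float64(-0.001), np.float64(0.0314), np.float64(0.0557), np.float64(-0.0)], [np.float64(-0.0013), np.float64(0.0419), np.float64(0.0742), np.float64(-0.0)], [np.float64(-0.0016), np.float64(0.0524), np.float64(0.0928), np.float64(-0.01)]]
619 ((526.3995971679688, -43.205772399902344), (116.88618469238281, 83.74100494384766), 2.8755788803100586)
```

View pics/s2.png

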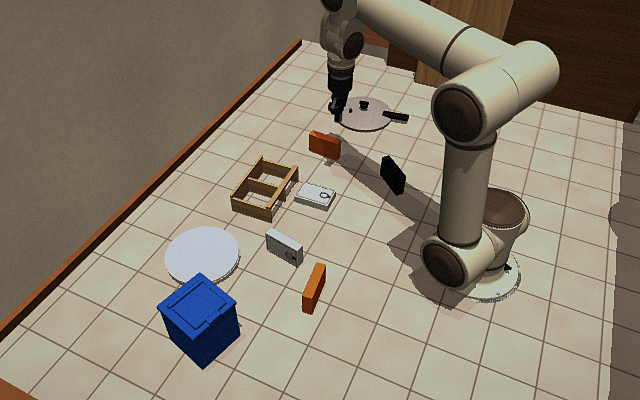

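Side view: right tin lies flat with its ring (325,196) at the robot end, well lined up with its bay. Next, push it in with slightly opened fingers.

Call:
{"name": "move_arm", "arguments": {
  "deltas": [
    [[-0.017,0,0.038,0],[-0.033,0,0.075,0],[-0.05,0,0.113,0],[-0.067,0,0.15,0],[-0.083,0,0.188,0]]
  ],
  "claw": 0.05
}}

```text
time: 7.7
ee_pos: [0.4411, -0.0458, 0.1802]
tcp_rot: [-90.0, -0.0, 2.6]
wrist_force: [0.8, 0.8, 0.8]
opening: 0.0503
```

Call:
{"name": "move_arm", "arguments": {
  "deltas": [
    [[0,0.04,0,0],[0,0.08,0,0],[0,0.12,0,0],[0,0.155,0,0],[0,0.172,0,0]]
  ]
}}

```text
time: 8.2
ee_pos: [0.4403, -0.0466, 0.0051]
tcp_rot: [-90.0, 0.2, 2.6]
wrist_force: [0.2, -0.7, -0.2]
opening: 0.0499
```

Call:
{"name": "move_arm", "arguments": {
  "deltas": [
    [[0.008,0,0,0],[0.016,0,0,0],[0.026,0,0,0],[0.036,0,0,0],[0.046,0,0,0]]
  ]
}}

```text
time: 8.7
ee_pos: [0.4895, -0.045, 0.0091]
tcp_rot: [-90.0, -0.1, 2.6]
wrist_force: [-2.1, 0.0, 2.7]
opening: 0.0497
```

Call:
{"name": "move_arm", "arguments": {
  "deltas": [
    [[0.01,0,0,0],[0.02,0,0,0],[0.03,0,0,0],[0.04,0,0,0],[0.046,0,0,0]]
  ]
}}

```text
time: 9.2
ee_pos: [0.535, -0.0428, 0.0082]
tcp_rot: [-90.0, -0.0, 2.6]
wrist_force: [-3.0, -1.0, 1.7]
opening: 0.0497
```

```bash
python3 - <<'E'
from h import *
from workcell import *
plan([.596,-.042,.01],2.7,5)
c=camera("side"); S=cloud(c)
k=cv2.resize(c["color"][140:240,215:365],None,fx=5,fy=5,interpolation=cv2.INTER_CUBIC); cv2.imwrite("pics/s3.png",k)
m=(abs(S[...,0]-.57)<.12)&(abs(S[...,1]+.045)<.1)&(S[...,2]>.020)&(S[...,2]<.036)
print(m.sum(), S[m].min(0),S[m].max(0))
E
```

```text
t 9.20 pos [ 0.535  -0.0428  0.0082] rot [-90.   -0.    2.6] open 0.0497 F [-3.  -1.   1.7]
[[np.float64(0.0122), np.float64(-0.0004), np.float64(-0.0004), np.float64(-0.01)], [np.float64(0.0244), np.float64(-0.0007), np.float64(-0.0008), np.float64(-0.03)], [np.float64(0.0366), np.float64(-0.0011), np.float64(-0.0012), np.float64(-0.04)], [np.float64(0.0488), np.float64(-0.0015), np.float64(-0.0016), np.float64(-0.05)], [np.float64(0.061), np.float64(-0.0018), np.float64(-0.002), np.float64(-0.06)]]
497 [ 0.52112362 -0.09478035  0.02002564] [0.68991947 0.01974583 0.03578182]
```

View pics/s3.png

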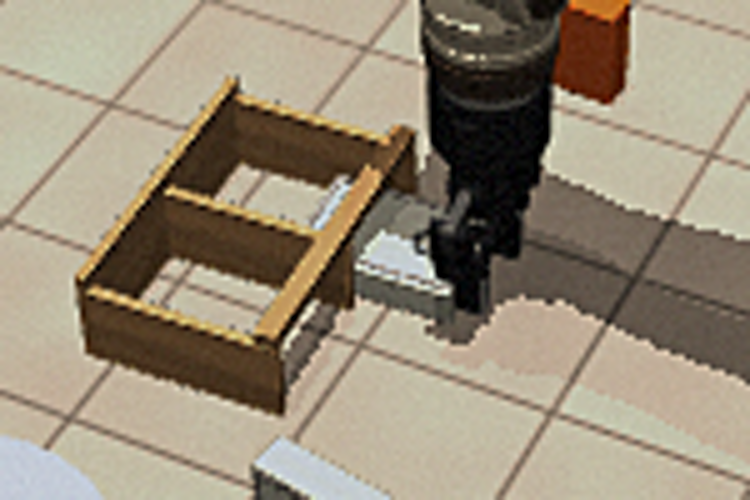

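Crop: the tin is entering its bay straight, clear of both walls.

Call:
{"name": "move_arm", "arguments": {
  "deltas": [
    [[0.01,0,0,0],[0.02,0,0,0],[0.03,0,0,0],[0.038,0,0,0],[0.045,0,0,0]]
  ]
}}

```text
time: 9.75
ee_pos: [0.5797, -0.0408, 0.0082]
tcp_rot: [-90.0, 0.0, 2.6]
wrist_force: [-2.0, 0.1, -0.5]
opening: 0.0499
```

Call:
{"name": "move_arm", "arguments": {
  "deltas": [
    [[0.004,0,0,0],[0.007,0,0,0],[0.01,0,0,0],[0.012,0,0,0],[0.013,0,0,0]]
  ]
}}

```text
time: 10.25
ee_pos: [0.5921, -0.0402, 0.0082]
tcp_rot: [-90.0, 0.0, 2.6]
wrist_force: [-1.8, -0.4, -0.9]
opening: 0.0501
```

```bash
cat >> h.py <<'E'
def look(name,bays=True):
    """tin & rack extents from side depth"""
    from workcell import camera
    c=camera("side"); S=cloud(c)
    cv2.imwrite(f"pics/{name}.png",cv2.resize(c["color"][140:240,215:365],None,fx=5,fy=5,interpolation=cv2.INTER_CUBIC))
    return c,S
def local(S,c=(.6756,.0115),yaw=2.7):
    a=np.radians(yaw); d=S[...,:2]-np.array(c)
    return np.stack([d[...,0]*np.cos(a)+d[...,1]*np.sin(a),-d[...,0]*np.sin(a)+d[...,1]*np.cos(a),S[...,2]],-1)
E
python3 - <<'E'
from h import *
plan([.596,-.042,.01],2.7,5)
c,S=look("s4"); L=local(S)
m=(L[...,2]>.022)&(L[...,2]<.034)&(abs(L[...,1]+.05)<.04)&(abs(L[...,0])<.1)
print("tin top",m.sum(),L[m].min(0),L[m].max(0))
E
```

```text
t 10.25 pos [ 0.5921 -0.0402  0.0082] rot [-90.    0.    2.6] open 0.0501 F [-1.8 -0.4 -0.9]
[[np.float64(0.0008), np.float64(-0.0004), np.float64(-0.0004), np.float64(-0.01)], [np.float64(0.0015), np.float64(-0.0007), np.float64(-0.0008), np.float64(-0.03)], [np.float64(0.0023), np.float64(-0.0011), np.float64(-0.0012), np.float64(-0.04)], [np.float64(0.0031), np.float64(-0.0014), np.float64(-0.0016), np.float64(-0.06)], [np.float64(0.0039), np.float64(-0.0018), np.float64(-0.002), np.float64(-0.07)]]
tin top 283 [-0.09766189 -0.08954703  0.02211267] [ 0.06503763 -0.01022873  0.0337358 ]
```

View pics/s4.png

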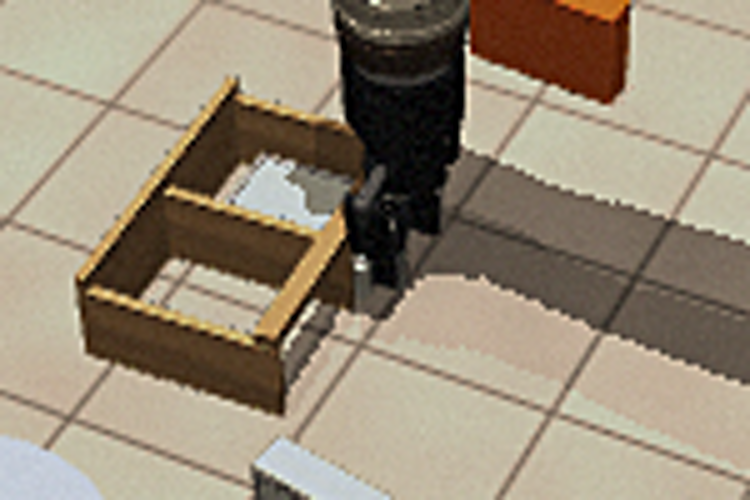

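Crop: tin mostly in, rack unmoved, fingers at the bar. For the last bit I'll come down behind the bar and drag the tin back with light finger pressure on its top.

Call:
{"name": "move_arm", "arguments": {
  "deltas": [
    [[-0.01,0,0,0],[-0.02,-0.02,0,0],[-0.02,-0.06,0,0],[-0.02,-0.1,0,0]]
  ],
  "claw": 0
}}

```text
time: 10.7
ee_pos: [0.5707, -0.0411, 0.1092]
tcp_rot: [-90.0, 0.1, 2.6]
wrist_force: [1.5, 0.0, -0.3]
opening: 0.0
```

Call:
{"name": "move_arm", "arguments": {
  "deltas": [
    [[0.04,0,0,0],[0.08,0,-0.001,0],[0.096,0,-0.003,0],[0.096,0.03,-0.003,0],[0.096,0.06,-0.003,0]]
  ]
}}

```text
time: 11.2
ee_pos: [0.6688, -0.0398, 0.0483]
tcp_rot: [-90.0, -0.1, 2.6]
wrist_force: [0.0, 0.1, -0.3]
opening: -0.0001
```

Call:
{"name": "move_arm", "arguments": {
  "deltas": [
    [[0,0.006,0,0],[0,0.012,0,0],[0,0.012,0,0]]
  ]
}}

```text
time: 11.5
ee_pos: [0.668, -0.0397, 0.0371]
tcp_rot: [-90.0, -0.0, 2.6]
wrist_force: [-0.0, 0.1, 0.5]
opening: -0.0001
```

Call:
{"name": "move_arm", "arguments": {
  "deltas": [
    [[0,0.003,0,0],[0,0.006,0,0],[0,0.008,0,0],[0,0.008,0,0]]
  ]
}}

```text
time: 11.9
ee_pos: [0.668, -0.0397, 0.0282]
tcp_rot: [-90.0, 0.0, 2.6]
wrist_force: [0.4, -0.1, 0.5]
opening: -0.0002
```

Call:
{"name": "move_arm", "arguments": {
  "deltas": [
    [[0,0.001,0,0],[0,0.001,0,0]]
  ]
}}

```text
time: 12.1
ee_pos: [0.6681, -0.0397, 0.0281]
tcp_rot: [-90.0, -0.0, 2.6]
wrist_force: [-2.2, 0.1, 3.8]
opening: 0.0003
```

Call:
{"name": "move_arm", "arguments": {
  "deltas": [
    [[0,0.001,0,0],[0,0.001,0,0]]
  ]
}}

```text
time: 12.3
ee_pos: [0.6681, -0.0397, 0.0281]
tcp_rot: [-90.0, -0.1, 2.6]
wrist_force: [-5.9, 0.4, 10.3]
opening: -0.0001
```

Call:
{"name": "move_arm", "arguments": {
  "deltas": [
    [[0.002,0,0,0],[0.004,0,0,0],[0.006,0,0,0],[0.008,0,0,0],[0.01,0,0,0]]
  ]
}}

```text
time: 12.8
ee_pos: [0.6776, -0.0394, 0.0281]
tcp_rot: [-90.0, 0.0, 2.6]
wrist_force: [-8.7, 0.2, 11.1]
opening: 0.0001
```

```bash
python3 - <<'E'
from h import *
plan([.69,-.039,.027],2.6,5)
c,S=look("s5")
from workcell import camera
t=camera("top"); d=cv2.resize(t["color"][120:195,265:365],None,fx=5,fy=5,interpolation=cv2.INTER_CUBIC); cv2.imwrite("pics/t5.png",d)
E
```

```text
t 12.80 pos [ 0.6776 -0.0394  0.0281] rot [-90.    0.    2.6] open 0.0001 F [-8.7  0.2 11.1]
[[np.float64(0.0025), np.float64(0.0002), np.float64(-0.0), np.float64(0.0)], [np.float64(0.005), np.float64(0.0004), np.float64(-0.0001), np.float64(0.01)], [np.float64(0.0074), np.float64(0.0007), np.float64(-0.0001), np.float64(0.01)], [np.float64(0.0099), np.float64(0.0009), np.float64(-0.0001), np.float64(0.02)], [np.float64(0.0124), np.float64(0.0011), np.float64(-0.0002), np.float64(0.02)]]
```

View pics/s5.png

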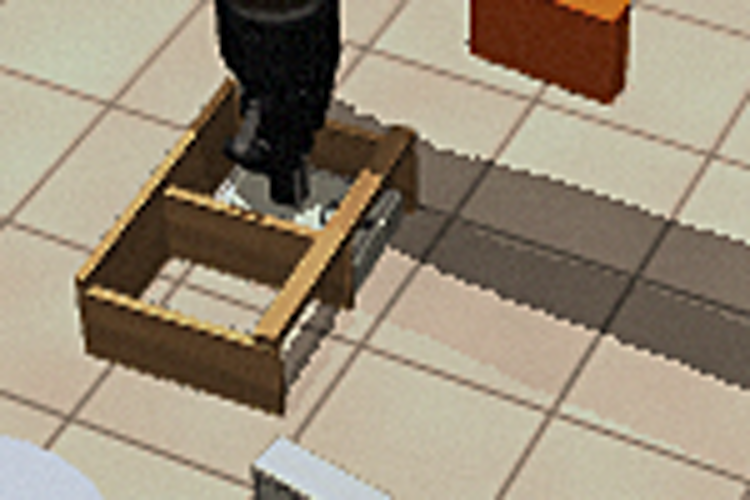

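Crop: the tin is following (ring now just behind the bar). Continue.

Call:
{"name": "move_arm", "arguments": {
  "deltas": [
    [[0.0015,0,0,0],[0.003,0,0,0],[0.0045,0,0,0],[0.006,0,0,0],[0.007,0,0,0]]
  ]
}}

```text
time: 13.4
ee_pos: [0.6846, -0.0391, 0.0281]
tcp_rot: [-90.0, 0.0, 2.6]
wrist_force: [-8.8, 0.2, 12.9]
opening: 0.0001
```

```bash
cat >> h.py <<'E'
def strip(bay,tag):
    """profile of heights along bay centre line in rack frame, side camera"""
    c,S=look(tag); L=local(S)
    m=(abs(L[...,1]-bay)<.038)&(abs(L[...,0])<.11)&(L[...,2]<.075)
    Q=L[m]; t=Q[(Q[:,2]>.022)&(Q[:,2]<.034)]
    print("tin-top y%+.2f"%bay,len(t),"x",np.percentile(t[:,0],[1,50,99]).round(4))
    g=Q[(Q[:,2]<.012)]; print("tile x",len(g),np.percentile(g[:,0],[1,50,99]).round(4) if len(g) else "")
    w=L[(abs(L[...,1])<.104)&(L[...,2]>.064)&(L[...,2]<.075)&(abs(L[...,0])<.09)]
    print("bar front x",np.percentile(w[w[:,0]<0][:,0],[2,98]).round(4),"back",np.percentile(w[w[:,0]>.04][:,0],[2,98]).round(4))
E
python3 - <<'E'
from h import *
plan([.69,-.039,.027],2.6,5)
strip(-.05,"s6")
E
```

```text
t 13.40 pos [ 0.6846 -0.0391  0.0281] rot [-90.    0.    2.6] open 0.0001 F [-8.8  0.2 12.9]
[[np.float64(0.0011), np.float64(0.0002), np.float64(-0.0), np.float64(0.0)], [np.float64(0.0021), np.float64(0.0004), np.float64(-0.0001), np.float64(0.01)], [np.float64(0.0032), np.float64(0.0006), np.float64(-0.0001), np.float64(0.01)], [np.float64(0.0043), np.float64(0.0009), np.float64(-0.0001), np.float64(0.02)], [np.float64(0.0054), np.float64(0.0011), np.float64(-0.0002), np.float64(0.02)]]
tin-top y-0.05 254 x [-0.0657 -0.0104  0.0631]
tile x 259 [-0.1096 -0.0842  0.0624]
bar front x [-0.0698 -0.0036] back [0.06   0.0707]
```

Call:
{"name": "move_arm", "arguments": {
  "deltas": [
    [[0.001,0,0,0],[0.002,0,0,0],[0.003,0,0,0],[0.003,0,0,0]]
  ]
}}

```text
time: 13.85
ee_pos: [0.6877, -0.039, 0.028]
tcp_rot: [-90.0, -0.0, 2.6]
wrist_force: [-7.6, -1.0, 12.0]
opening: -0.0
```

Call:
{"name": "move_arm", "arguments": {
  "deltas": [
    [[0.001,0,0,0],[0.002,0,0,0],[0.002,0,0,0]]
  ]
}}

```text
time: 14.15
ee_pos: [0.6897, -0.0389, 0.0281]
tcp_rot: [-90.0, -0.0, 2.6]
wrist_force: [-7.9, -0.6, 11.4]
opening: 0.0001
```

```bash
python3 - <<'E'
from h import *
plan([.69,-.039,.027],2.6,5)
strip(-.05,"s7")
E
```

```text
t 14.15 pos [ 0.6897 -0.0389  0.0281] rot [-90.   -0.    2.6] open 0.0001 F [-7.9 -0.6 11.4]
[[np.float64(0.0001), np.float64(0.0002), np.float64(-0.0), np.float64(0.0)], [np.float64(0.0001), np.float64(0.0004), np.float64(-0.0001), np.float64(0.01)], [np.float64(0.0002), np.float64(0.0006), np.float64(-0.0001), np.float64(0.01)], [np.float64(0.0003), np.float64(0.0009), np.float64(-0.0001), np.float64(0.02)], [np.float64(0.0003), np.float64(0.0011), np.float64(-0.0002), np.float64(0.02)]]
tin-top y-0.05 248 x [-0.0614 -0.0033  0.0634]
tile x 265 [-0.1091 -0.0835 -0.0579]
bar front x [-0.0697 -0.0515] back [0.0599 0.0706]
```

View pics/s7.png

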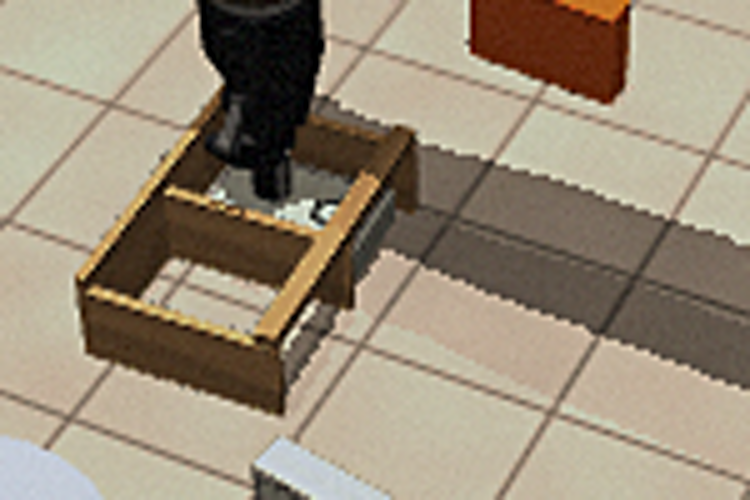

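Call:
{"name": "move_arm", "arguments": {
  "deltas": [
    [[0.001,0,0,0],[0.002,0,0,0],[0.002,0,0,0]]
  ]
}}

```text
time: 14.5
ee_pos: [0.6917, -0.0388, 0.0281]
tcp_rot: [-90.0, -0.0, 2.6]
wrist_force: [-7.6, -0.2, 11.6]
opening: -0.0002
```

```bash
cat >> h.py <<'E'
def front(bay,tag):
    c,S=look(tag); L=local(S)
    m=(abs(L[...,1]-bay)<.03)&(L[...,0]>-.1)&(L[...,0]<-.04)&(L[...,2]<.024)&(L[...,2]>.006)
    Q=L[m]; print("front face",len(Q),np.median(Q[:,0]).round(4) if len(Q) else "")
    b=(abs(L[...,1])<.09)&(abs(L[...,0]+.06)<.03)&(L[...,2]<.068)&(L[...,2]>.06)
    print("bar front face",b.sum(),np.median(L[b][:,0]).round(4))
E
python3 - <<'E'
from h import *
plan([.69,-.039,.027],2.6,1)
front(-.05,"s8")
E
```

```text
t 14.50 pos [ 0.6917 -0.0388  0.0281] rot [-90.   -0.    2.6] open -0.0002 F [-7.6 -0.2 11.6]
[[np.float64(-0.0017), np.float64(0.0011), np.float64(-0.0002), np.float64(0.02)]]
front face 26 -0.0578
bar front face 92 -0.0649
```

Call:
{"name": "move_arm", "arguments": {
  "deltas": [
    [[0.001,0,0,0],[0.002,0,0,0],[0.003,0,0,0],[0.003,0,0,0]]
  ]
}}

```text
time: 14.95
ee_pos: [0.6947, -0.0386, 0.0281]
tcp_rot: [-90.0, -0.0, 2.6]
wrist_force: [-7.3, -0.3, 11.8]
opening: -0.0001
```

```bash
python3 - <<'E'
from h import *
front(-.05,"s9")
E
```

```text
front face 23 -0.055
bar front face 103 -0.0652
```

Call:
{"name": "move_arm", "arguments": {
  "deltas": [
    [[0.001,0,0,0],[0.001,0,0,0]]
  ]
}}

```text
time: 15.2
ee_pos: [0.6957, -0.0386, 0.0281]
tcp_rot: [-90.0, -0.0, 2.6]
wrist_force: [-7.4, -0.5, 11.3]
opening: -0.0002
```

Call:
{"name": "move_arm", "arguments": {
  "deltas": [
    [[0.001,0,0,0],[0.001,0,0,0]]
  ]
}}

```text
time: 15.4
ee_pos: [0.6967, -0.0385, 0.0281]
tcp_rot: [-90.0, -0.0, 2.6]
wrist_force: [-6.9, -0.7, 11.8]
opening: -0.0001
```

```bash
python3 - <<'E'
from h import *
front(-.05,"s10")
E
```

```text
front face 24 -0.0538
bar front face 101 -0.0635
```

```bash
cat >> h.py <<'E'
def rackpose(S):
    """bar and back-wall top bands: mean x over fixed y window left of the robot (y local 0.01..0.09)"""
    L=local(S); o=[]
    for lo,hi in [(-.09,-.04),(.04,.09)]:
        m=(L[...,1]>.01)&(L[...,1]<.09)&(L[...,0]>lo)&(L[...,0]<hi)&(L[...,2]>.0665)&(L[...,2]<.075)
        o.append((int(m.sum()),L[m][:,0].mean().round(4)))
    m=(L[...,1]>.085)&(L[...,1]<.115)&(abs(L[...,0])<.045)&(L[...,2]>.053)&(L[...,2]<.062)
    o.append((int(m.sum()),L[m][:,1].mean().round(4)))
    return o
E
python3 - <<'E'
from h import *
s=dict(np.load("pics/side0.npz")); print(rackpose(cloud(s)))
c,S=look("s11"); print(rackpose(S))
a=cv2.cvtColor(s["color"],cv2.COLOR_BGR2GRAY)[170:225,225:265].astype(np.float32); b=cv2.cvtColor(c["color"],cv2.COLOR_BGR2GRAY)[170:225,225:265].astype(np.float32)
print("image shift px",cv2.phaseCorrelate(a,b,cv2.createHanningWindow((40,55),cv2.CV_32F)))
E
```

```text
[(95, np.float64(-0.0611)), (45, np.float64(0.0648)), (71, np.float64(0.1009))]
[(91, np.float64(-0.0608)), (40, np.float64(0.0648)), (75, np.float64(0.1012))]
image shift px ((0.002589124107629459, -0.015922254551295367), 1.0149855238199235)
```

Call:
{"name": "move_arm", "arguments": {
  "deltas": [
    [[0.001,0,0,0],[0.001,0,0,0]]
  ]
}}

```text
time: 15.7
ee_pos: [0.6977, -0.0385, 0.0281]
tcp_rot: [-90.0, -0.0, 2.6]
wrist_force: [-7.2, -1.2, 11.6]
opening: -0.0001
```

Call:
{"name": "move_arm", "arguments": {
  "deltas": [
    [[0.001,0,0,0],[0.001,0,0,0]]
  ]
}}

```text
time: 15.9
ee_pos: [0.6987, -0.0385, 0.0281]
tcp_rot: [-90.0, -0.0, 2.6]
wrist_force: [-6.5, -0.5, 11.2]
opening: 0.0003
```

```bash
python3 - <<'E'
from h import *
front(-.05,"s12")
c,S=look("s13"); print(rackpose(S))
s=dict(np.load("pics/side0.npz"))
a=cv2.cvtColor(s["color"],cv2.COLOR_BGR2GRAY)[170:225,225:265].astype(np.float32); b=cv2.cvtColor(c["color"],cv2.COLOR_BGR2GRAY)[170:225,225:265].astype(np.float32)
print("image shift px",cv2.phaseCorrelate(a,b,cv2.createHanningWindow((40,55),cv2.CV_32F)))
E
```

```text
front face 26 -0.0534
bar front face 95 -0.0642
[(83, np.float64(-0.0602)), (47, np.float64(0.0645)), (74, np.float64(0.1014))]
image shift px ((0.028309712753138427, 0.00022275924364478783), 1.0188006752729415)
```

Call:
{"name": "move_arm", "arguments": {
  "deltas": [
    [[0.001,0,0,0],[0.002,0,0,0],[0.002,0,0,0]]
  ]
}}

```text
time: 16.3
ee_pos: [0.7007, -0.0383, 0.0281]
tcp_rot: [-90.0, -0.0, 2.6]
wrist_force: [-7.9, -1.0, 10.2]
opening: -0.0002
```

```bash
cat >> h.py <<'E'
def shift(c,box):
    s=dict(np.load("pics/side0.npz")); u0,v0,u1,v1=box
    g=lambda i: cv2.cvtColor(i,cv2.COLOR_BGR2GRAY)[v0:v1,u0:u1].astype(np.float32)
    return np.round(cv2.phaseCorrelate(g(s["color"]),g(c["color"]),cv2.createHanningWindow((u1-u0,v1-v0),cv2.CV_32F))[0],3)
E
python3 - <<'E'
from h import *
front(-.05,"s14");front(-.05,"s14")
c,S=look("s15"); print(rackpose(S),shift(c,(225,170,265,225)))
E
```

```text
front face 20 -0.0528
bar front face 100 -0.0648
front face 28 -0.0531
bar front face 111 -0.0634
[(89, np.float64(-0.0608)), (44, np.float64(0.065)), (75, np.float64(0.1015))] [ 0.065 -0.048]
```

The tin no longer advances as the finger slides (front face ≈ −53 mm, home), rack unmoved. Now the left tin.

Call:
{"name": "move_arm", "arguments": {
  "deltas": [
    [[0,-0.02,0,0],[0,-0.06,0,0],[0,-0.1,0,0],[0,-0.12,0,0]]
  ]
}}

```text
time: 16.85
ee_pos: [0.7019, -0.0382, 0.1507]
tcp_rot: [-90.0, -0.3, 2.6]
wrist_force: [0.2, 0.3, 0.1]
opening: -0.0001
```

Call:
{"name": "move_arm", "arguments": {
  "deltas": [
    [[-0.023,0,0.032,0],[-0.046,0,0.063,0],[-0.07,0,0.095,0],[-0.093,0,0.127,0],[-0.116,0,0.159,0]]
  ],
  "claw": 0.085
}}

```text
time: 17.35
ee_pos: [0.5768, 0.1163, 0.1465]
tcp_rot: [-90.0, -0.0, 2.6]
wrist_force: [0.9, 0.4, -0.3]
opening: 0.0722
```

Call:
{"name": "move_arm", "arguments": {
  "deltas": [
    [[-0.023,0,0.032,4.4],[-0.046,0,0.063,8.8],[-0.07,0,0.095,13.1],[-0.07,0,0.095,13.1]]
  ]
}}

```text
time: 17.75
ee_pos: [0.5012, 0.2099, 0.1469]
tcp_rot: [-89.9, 0.0, -10.4]
wrist_force: [1.0, -0.2, 0.3]
opening: 0.085
```

```bash
python3 - <<'E'
from h import *
plan([.5045,.2072,.038],-10.5,5)
front(-.05,"s16");strip(-.05,"s16")
E
```

```text
t 17.75 pos [0.5012 0.2099 0.1469] rot [-89.9   0.  -10.4] open 0.0850 F [ 1.  -0.2  0.3]
[[np.float64(0.0007), np.float64(0.0218), np.float64(-0.0004), np.float64(0.02)], [np.float64(0.0015), np.float64(0.0436), np.float64(-0.0008), np.float64(0.04)], [np.float64(0.0022), np.float64(0.0653), np.float64(-0.0012), np.float64(0.06)], [np.float64(0.0029), np.float64(0.0871), np.float64(-0.0016), np.float64(0.08)], [np.float64(0.0037), np.float64(0.1089), np.float64(-0.002), np.float64(0.1)]]
front face 0 
bar front face 0 nan
tin-top y-0.05 121 x [0.0191 0.0473 0.0644]
tile x 41 [-0.1095 -0.1051 -0.0974]
bar front x [-0.0528 -0.0505] back [0.0593 0.0702]
  return _methods._mean(a, axis=axis, dtype=dtype,
  ret = ret.dtype.type(ret / rcount)
```

Call:
{"name": "move_arm", "arguments": {
  "deltas": [
    [[0.003,0.03,-0.002,0],[0.003,0.06,-0.002,0],[0.003,0.085,-0.002,0],[0.003,0.1,-0.002,0],[0.003,0.109,-0.002,0]]
  ]
}}

```text
time: 18.35
ee_pos: [0.5062, 0.2036, 0.036]
tcp_rot: [-90.0, 0.1, -10.5]
wrist_force: [-0.1, 0.5, 0.5]
opening: 0.0851
```

Call:
{"name": "move_arm", "arguments": {
  "deltas": [
    [[0,0,0,0],[0,0,0,0],[0,0,0,0],[0,0,0,0],[0,0,0,0]]
  ],
  "claw": 0.015,
  "newtons": 30
}}

```text
time: 18.85
ee_pos: [0.5067, 0.2048, 0.0383]
tcp_rot: [-89.9, -0.1, -10.5]
wrist_force: [-0.1, -0.1, 5.0]
opening: 0.0276
```

Call:
{"name": "move_arm", "arguments": {
  "deltas": [
    [[0,-0.006,0,0],[0,-0.012,0,0],[0.01,-0.013,-0.024,-3],[0.018,-0.013,-0.05,-7],[0.026,-0.013,-0.075,-11]]
  ]
}}

```text
time: 19.35
ee_pos: [0.518, 0.1252, 0.0505]
tcp_rot: [-90.0, 0.0, 0.7]
wrist_force: [0.0, -0.1, -3.1]
opening: 0.0279
```

```bash
python3 - <<'E'
from h import *
plan([.5199,.1068,.050],2.7,2)
E
```

```text
t 19.35 pos [0.518  0.1252 0.0505] rot [-90.    0.    0.7] open 0.0279 F [ 0.  -0.1 -3.1]
[[np.float64(0.0009), np.float64(0.0003), np.float64(-0.0092), np.float64(-0.98)], [np.float64(0.0017), np.float64(0.0005), np.float64(-0.0184), np.float64(-1.96)]]
```

Call:
{"name": "move_arm", "arguments": {
  "deltas": [
    [[0.001,0,-0.009,-1],[0.0017,0,-0.0184,-2],[0.0017,0,-0.0184,-2],[0.0017,0.007,-0.0184,-2],[0.0017,0.012,-0.0184,-2]]
  ]
}}

```text
time: 19.85
ee_pos: [0.5198, 0.1083, 0.038]
tcp_rot: [-90.0, 0.0, 2.5]
wrist_force: [-14.6, 8.9, 60.5]
opening: 0.0276
```

Call:
{"name": "move_arm", "arguments": {
  "deltas": [
    [[0,0,0,0],[0,0,0,0],[0,0,0,0],[0,0,0,0]]
  ],
  "claw": 0.085
}}

```text
time: 20.25
ee_pos: [0.52, 0.1078, 0.0383]
tcp_rot: [-90.0, -0.0, 2.5]
wrist_force: [0.8, 0.3, -0.5]
opening: 0.0834
```

Call:
{"name": "move_arm", "arguments": {
  "deltas": [
    [[0,-0.03,0,0],[0,-0.065,0,0],[0,-0.09,0,0]]
  ]
}}

```text
time: 20.55
ee_pos: [0.5202, 0.1077, 0.1304]
tcp_rot: [-90.0, -0.1, 2.5]
wrist_force: [0.5, 0.6, 0.3]
opening: 0.0851
```

Call:
{"name": "move_arm", "arguments": {
  "deltas": [
    [[0,0,0.024,0],[0,0,0.048,0],[0,0,0.048,0],[0,0.035,0.048,0],[0,0.068,0.048,0]]
  ],
  "claw": 0
}}

```text
time: 21.05
ee_pos: [0.5184, 0.1555, 0.06]
tcp_rot: [-90.0, -0.1, 2.6]
wrist_force: [0.1, 0.7, -0.6]
opening: 0.0119
```

Call:
{"name": "move_arm", "arguments": {
  "deltas": [
    [[0,0,-0.007,0],[0,0,-0.014,0],[0,0,-0.02,0],[0,0,-0.025,0],[0,0,-0.03,0]]
  ]
}}

```text
time: 21.55
ee_pos: [0.5199, 0.1251, 0.0617]
tcp_rot: [-90.0, -0.1, 2.5]
wrist_force: [0.9, 0.8, -0.1]
opening: -0.0001
```

Call:
{"name": "move_arm", "arguments": {
  "deltas": [
    [[0,0,-0.005,0],[0,0,-0.01,0],[0,0,-0.015,0],[0,0,-0.02,0],[0,0,-0.025,0]]
  ]
}}

```text
time: 22.05
ee_pos: [0.5202, 0.1002, 0.0602]
tcp_rot: [-90.0, 0.0, 2.5]
wrist_force: [-0.2, 0.2, 0.7]
opening: 0.0002
```

Call:
{"name": "move_arm", "arguments": {
  "deltas": [
    [[0,-0.04,0,0],[-0.03,-0.08,0.0,0],[-0.07,-0.12,0,0],[-0.11,-0.12,0,0],[-0.15,-0.12,0,0]]
  ],
  "claw": 0.05
}}

```text
time: 22.55
ee_pos: [0.3694, 0.0938, 0.1817]
tcp_rot: [-90.0, -0.1, 2.5]
wrist_force: [-0.9, 0.4, 1.3]
opening: 0.0498
```

```bash
python3 - <<'E'
from h import *
c,S=look("s20"); L=local(S)
cv2.imwrite("pics/s20f.png",c["color"])
m=(L[...,0]>-.25)&(L[...,0]<-.075)&(abs(L[...,1]-.05)<.08)&(L[...,2]>.022)&(L[...,2]<.036)
print("tin in rack frame",m.sum(), cv2.minAreaRect((L[m][:,:2]*1000).astype(np.float32)))
print(rackpose(S),shift(c,(225,170,265,225)))
front(-.05,"s21")
plan([.4435,.05,.18],2.7,5)
E
```

```text
tin in rack frame 716 ((-152.454345703125, 52.59031677246094), (115.18321228027344, 81.2923355102539), 0.38115358352661133)
[(89, np.float64(-0.0606)), (44, np.float64(0.0647)), (70, np.float64(0.1013))] [ 0.052 -0.023]
front face 27 -0.0532
bar front face 109 -0.066
t 22.65 pos [0.3674 0.0936 0.1815] rot [-90.   -0.1   2.6] open 0.0497 F [0.7 0.6 0.5]
[[np.float64(0.0148), np.float64(0.0003), np.float64(-0.0094), np.float64(-0.03)], [np.float64(0.0296), np.float64(0.0006), np.float64(-0.0188), np.float64(-0.05)], [np.float64(0.0444), np.float64(0.0009), np.float64(-0.0282), np.float64(-0.08)], [np.float64(0.0593), np.float64(0.0012), np.float64(-0.0376), np.float64(-0.1)], [np.float64(0.0741), np.float64(0.0015), np.float64(-0.047), np.float64(-0.13)]]
```

View pics/s20f.png

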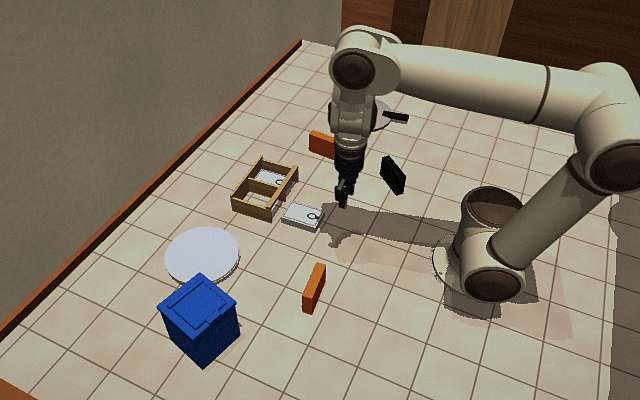

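Side view: left tin lies flat, ring (313,216) at the robot end, lined up with its bay; the first tin still home. Push the same way.

Call:
{"name": "move_arm", "arguments": {
  "deltas": [
    [[0.023,0,-0.015,0],[0.046,0,-0.03,0],[0.068,0,-0.046,0],[0.068,0,-0.046,0],[0.068,0.03,-0.046,0]]
  ]
}}

```text
time: 23.15
ee_pos: [0.4425, 0.0508, 0.1526]
tcp_rot: [-90.0, -0.3, 2.5]
wrist_force: [0.9, -0.2, -0.4]
opening: 0.0498
```

Call:
{"name": "move_arm", "arguments": {
  "deltas": [
    [[0,0.04,0,0],[0,0.08,0,0],[0,0.115,0,0],[0,0.135,0,0],[0,0.141,0,0]]
  ]
}}

```text
time: 23.65
ee_pos: [0.4386, 0.051, 0.0068]
tcp_rot: [-90.0, 0.2, 2.5]
wrist_force: [0.6, -0.2, 0.4]
opening: 0.0497
```

Call:
{"name": "move_arm", "arguments": {
  "deltas": [
    [[0.008,0,0,0],[0.016,0,0,0],[0.026,0,0,0],[0.036,0,0,0],[0.046,0,0,0]]
  ]
}}

```text
time: 24.15
ee_pos: [0.4876, 0.0532, 0.0099]
tcp_rot: [-90.0, -0.0, 2.5]
wrist_force: [-1.9, -0.1, 1.4]
opening: 0.0499
```

Call:
{"name": "move_arm", "arguments": {
  "deltas": [
    [[0.01,0,0,0],[0.02,0,0,0],[0.03,0,0,0],[0.04,0,0,0],[0.046,0,0,0]]
  ]
}}

```text
time: 24.65
ee_pos: [0.5333, 0.0552, 0.0092]
tcp_rot: [-90.0, -0.0, 2.5]
wrist_force: [-2.7, -0.4, 1.9]
opening: 0.0499
```

```bash
python3 - <<'E'
from h import *
plan([.587,.058,.01],2.6,2)
c,S=look("s22"); L=local(S)
m=(L[...,0]>-.11)&(L[...,0]<-.075)&(abs(L[...,1]-.05)<.05)&(L[...,2]>.022)&(L[...,2]<.033)
print("tin y extent at mouth",m.sum(),np.percentile(L[m][:,1],[1,99]))
print(rackpose(S),shift(c,(225,170,265,225)))
E
```

```text
t 24.65 pos [0.5333 0.0552 0.0092] rot [-90.   -0.    2.5] open 0.0499 F [-2.7 -0.4  1.9]
[[np.float64(0.0269), np.float64(-0.0004), np.float64(0.0002), np.float64(-0.03)], [np.float64(0.0538), np.float64(-0.0008), np.float64(0.0005), np.float64(-0.07)]]
tin y extent at mouth 148 [0.01304528 0.09188892]
[(91, np.float64(-0.0608)), (46, np.float64(0.065)), (76, np.float64(0.1008))] [ 0.018 -0.063]
```

Call:
{"name": "move_arm", "arguments": {
  "deltas": [
    [[0.01,0,0,0],[0.02,0,0,0],[0.028,0,0,0],[0.036,0,0,0],[0.042,0,0,0]]
  ]
}}

```text
time: 25.2
ee_pos: [0.575, 0.057, 0.0093]
tcp_rot: [-90.0, -0.0, 2.5]
wrist_force: [-1.7, -0.1, 0.4]
opening: 0.0499
```

Call:
{"name": "move_arm", "arguments": {
  "deltas": [
    [[0.004,0,0,0],[0.007,0,0,0],[0.009,0,0,0],[0.011,0,0,0],[0.012,0,0,0]]
  ]
}}

```text
time: 25.7
ee_pos: [0.5862, 0.0575, 0.0092]
tcp_rot: [-90.0, 0.0, 2.5]
wrist_force: [-2.0, 0.0, 0.6]
opening: 0.0503
```

Call:
{"name": "move_arm", "arguments": {
  "deltas": [
    [[-0.01,0,0,0],[-0.02,-0.02,0,0],[-0.02,-0.06,0,0],[-0.02,-0.1,0,0]]
  ],
  "claw": 0
}}

```text
time: 26.1
ee_pos: [0.5649, 0.0565, 0.1102]
tcp_rot: [-90.0, 0.1, 2.5]
wrist_force: [0.5, 0.6, 0.7]
opening: 0.0005
```

Call:
{"name": "move_arm", "arguments": {
  "deltas": [
    [[0.04,0,0,0],[0.08,0,0,0],[0.096,0,0,0],[0.096,0.03,0,0],[0.096,0.06,0,0]]
  ]
}}

```text
time: 26.6
ee_pos: [0.6628, 0.0609, 0.0493]
tcp_rot: [-90.0, -0.1, 2.5]
wrist_force: [0.1, 0.2, -0.4]
opening: -0.0
```

Call:
{"name": "move_arm", "arguments": {
  "deltas": [
    [[0,0.006,0,0],[0,0.012,0,0],[0,0.015,0,0],[0,0.018,0,0],[0,0.018,0,0]]
  ]
}}

```text
time: 27.1
ee_pos: [0.6625, 0.0609, 0.0321]
tcp_rot: [-90.0, -0.1, 2.5]
wrist_force: [0.2, -0.8, 0.0]
opening: -0.0003
```

Call:
{"name": "move_arm", "arguments": {
  "deltas": [
    [[0,0.001,0,0],[0,0.002,0,0],[0,0.002,0,0]]
  ]
}}

```text
time: 27.4
ee_pos: [0.6622, 0.0609, 0.0294]
tcp_rot: [-90.0, -0.0, 2.5]
wrist_force: [0.0, -1.3, 0.7]
opening: 0.0001
```

```bash
python3 - <<'E'
from h import *
front(.05,"s23")
c,S=look("s23"); print(rackpose(S),shift(c,(225,170,265,225)))
E
```

```text
front face 42 -0.0756
bar front face 101 -0.0651
[(86, np.float64(-0.061)), (44, np.float64(0.0652)), (79, np.float64(0.1016))] [0.591 0.186]
```

Call:
{"name": "move_arm", "arguments": {
  "deltas": [
    [[0,0.001,0,0],[0,0.002,0,0],[0,0.002,0,0]]
  ]
}}

```text
time: 27.8
ee_pos: [0.6622, 0.0608, 0.0281]
tcp_rot: [-90.0, -0.0, 2.5]
wrist_force: [-1.3, -0.1, 5.5]
opening: 0.0001
```

Call:
{"name": "move_arm", "arguments": {
  "deltas": [
    [[0,0.001,0,0],[0,0.001,0,0]]
  ]
}}

```text
time: 28.0
ee_pos: [0.6623, 0.0609, 0.0281]
tcp_rot: [-90.0, -0.1, 2.5]
wrist_force: [-5.8, 0.0, 11.7]
opening: -0.0003
```

Drag ~20 mm, then check.

Call:
{"name": "move_arm", "arguments": {
  "deltas": [
    [[0.002,0,0,0],[0.004,0,0,0],[0.006,0,0,0],[0.008,0,0,0],[0.01,0,0,0]]
  ]
}}

```text
time: 28.5
ee_pos: [0.6716, 0.0613, 0.0281]
tcp_rot: [-90.0, 0.0, 2.5]
wrist_force: [-9.2, -1.8, 13.9]
opening: 0.0001
```

Call:
{"name": "move_arm", "arguments": {
  "deltas": [
    [[0.002,0,0,0],[0.004,0,0,0],[0.006,0,0,0],[0.007,0,0,0],[0.008,0,0,0]]
  ]
}}

```text
time: 29.0
ee_pos: [0.6796, 0.0617, 0.0281]
tcp_rot: [-90.0, 0.0, 2.5]
wrist_force: [-8.2, -0.7, 14.0]
opening: 0.0001
```

```bash
python3 - <<'E'
from h import *
front(.05,"s24")
c,S=look("s24"); print(rackpose(S))
E
```

```text
front face 44 -0.0586
bar front face 91 -0.065
[(83, np.float64(-0.0606)), (50, np.float64(0.0649)), (72, np.float64(0.1014))]
```

Call:
{"name": "move_arm", "arguments": {
  "deltas": [
    [[0.001,-0.0004,0,0],[0.002,-0.0004,0,0],[0.003,-0.0004,0,0],[0.004,-0.0004,0,0],[0.004,-0.0004,0,0]]
  ]
}}

```text
time: 29.6
ee_pos: [0.6837, 0.0619, 0.0281]
tcp_rot: [-90.0, 0.0, 2.5]
wrist_force: [-6.6, 0.9, 10.5]
opening: 0.0001
```

```bash
python3 - <<'E'
from h import *
front(.05,"s25")
c,S=look("s25"); print(rackpose(S))
E
```

```text
front face 38 -0.0586
bar front face 102 -0.0646
[(93, np.float64(-0.0612)), (39, np.float64(0.0654)), (70, np.float64(0.1009))]
```

Call:
{"name": "move_arm", "arguments": {
  "deltas": [
    [[0.001,0,0,0],[0.002,0,0,0],[0.002,0,0,0]]
  ]
}}

```text
time: 30.0
ee_pos: [0.6857, 0.062, 0.0281]
tcp_rot: [-90.0, 0.0, 2.5]
wrist_force: [-6.1, 0.1, 10.4]
opening: 0.0003
```

```bash
python3 - <<'E'
from h import *
front(.05,"s26");front(.05,"s26")
c,S=look("s26"); print(rackpose(S))
E
```

```text
front face 42 -0.0568
bar front face 93 -0.0652
front face 35 -0.0566
bar front face 101 -0.0658
[(91, np.float64(-0.061)), (39, np.float64(0.0648)), (79, np.float64(0.1014))]
```

Call:
{"name": "move_arm", "arguments": {
  "deltas": [
    [[0.001,0.0003,0,0],[0.002,0.0003,0,0],[0.003,0.0003,0,0],[0.003,0.0003,0,0]]
  ]
}}

```text
time: 30.55
ee_pos: [0.6887, 0.0621, 0.0281]
tcp_rot: [-90.0, 0.0, 2.5]
wrist_force: [-8.0, -1.1, 11.6]
opening: -0.0001
```

```bash
python3 - <<'E'
from h import *
for i in range(3): front(.05,"s27")
c,S=look("s27"); print(rackpose(S))
E
```

```text
front face 35 -0.0533
bar front face 103 -0.0636
front face 30 -0.0535
bar front face 100 -0.0619
front face 32 -0.0536
bar front face 102 -0.064
[(94, np.float64(-0.0611)), (37, np.float64(0.0651)), (74, np.float64(0.101))]
```

Call:
{"name": "move_arm", "arguments": {
  "deltas": [
    [[0.001,0,0,0],[0.002,0,0,0],[0.003,0,0,0],[0.003,0,0,0]]
  ]
}}

```text
time: 31.15
ee_pos: [0.6918, 0.0622, 0.0281]
tcp_rot: [-90.0, -0.0, 2.5]
wrist_force: [-6.6, -0.9, 12.6]
opening: -0.0001
```

```bash
python3 - <<'E'
from h import *
for i in range(3): front(.05,"s28")
c,S=look("s28"); print(rackpose(S))
E
```

```text
front face 27 -0.053
bar front face 104 -0.0647
front face 32 -0.0532
bar front face 90 -0.0648
front face 29 -0.0531
bar front face 108 -0.0638
[(92, np.float64(-0.0611)), (27, np.float64(0.0657)), (67, np.float64(0.1009))]
```

Stalled at the same −53 mm as the first tin. Lift and retreat, final check.

Call:
{"name": "move_arm", "arguments": {
  "deltas": [
    [[0,-0.02,0,0],[0,-0.06,0,0],[0,-0.1,0,0],[0,-0.15,0,0],[0,-0.18,0,0]]
  ]
}}

```text
time: 31.85
ee_pos: [0.6925, 0.0622, 0.2107]
tcp_rot: [-90.0, -0.2, 2.5]
wrist_force: [-0.3, -0.5, 0.5]
opening: 0.0003
```

Call:
{"name": "move_arm", "arguments": {
  "deltas": [
    [[-0.04,0,-0.02,0],[-0.08,0,-0.05,0],[-0.12,0,-0.09,0],[-0.16,0,-0.13,0],[-0.2,0,-0.17,0]]
  ]
}}

```text
time: 32.35
ee_pos: [0.5116, -0.1029, 0.2063]
tcp_rot: [-90.0, -0.0, 2.6]
wrist_force: [1.0, -0.8, -0.6]
opening: -0.0001
```

Call:
{"name": "move_arm", "arguments": {
  "deltas": [
    [[-0.04,0,-0.04,0],[-0.08,0,-0.08,0],[-0.12,0,-0.12,0],[-0.14,0,-0.16,0],[-0.14,0,-0.2,0]]
  ]
}}

```text
time: 32.85
ee_pos: [0.3801, -0.3069, 0.2077]
tcp_rot: [-90.1, -0.1, 2.5]
wrist_force: [2.6, -0.6, 0.5]
opening: -0.0003
```

```bash
python3 - <<'E'
from h import *
from workcell import *
front(.05,"s30");front(-.05,"s30")
c,S=look("s30"); print(rackpose(S),shift(c,(225,170,265,225)))
s0=cloud(dict(np.load("pics/side0.npz")))
t=camera("top"); P=cloud(t); P0=cloud(dict(np.load("pics/top0.npz")))
for n,b,z in [("rack",(270,128,352,188),.05),("plates",(185,110,260,185),.015),("lid",(435,150,510,250),.02),("bin",(115,155,190,215),.15)]:
    a,d=rect(P0,b,z,.18),rect(P,b,z,.18); print(n,np.round(a[2][0],1),np.round(d[2][0],1),round(a[2][2],1),round(d[2][2],1))
L=local(P)
for y in (.05,-.05):
    m=(abs(L[...,1]-y)<.035)&(L[...,0]>-.045)&(L[...,0]<.05); print("tin top z",y,np.percentile(L[m][:,2],[5,50,95]).round(4))
k=lambda i:cv2.resize(i,(500,290),interpolation=cv2.INTER_CUBIC)
cv2.imwrite("pics/fin.png",np.vstack([k(t["color"][125:190,255:367]),k(c["color"][150:225,222:351])]))
E
```

```text
front face 29 -0.0529
bar front face 103 -0.0644
front face 25 -0.0532
bar front face 92 -0.0654
[(87, np.float64(-0.0605)), (46, np.float64(0.0655)), (69, np.float64(0.1011))] [ 0.265 -0.869]
rack [674.5  11.6] [674.5  11.6] 2.9 2.7
plates [710. 318.] [710.9 317. ] 14.4 68.6
lid [ 536.6 -548.9] [ 579.  -551.9] 52.8 69.1
bin [561.4 526.7] [561.4 526.3] 74.2 73.7
tin top z 0.05 [0.0237 0.0294 0.035 ]
tin top z -0.05 [0.0229 0.029  0.0348]
```

View pics/fin.png

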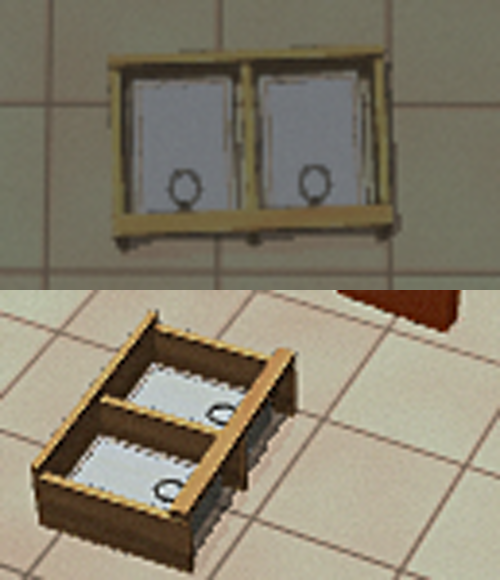

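```bash
python3 - <<'E'
from h import *
from workcell import *
t=camera("top"); P=cloud(t); P0=cloud(dict(np.load("pics/top0.npz")))
a=P0[150:200,440:510,2];b=P[150:200,440:510,2]; print("lid upper-half depth diff mm",np.nanmedian(abs(a-b))*1000,np.nanpercentile(abs(a-b),95)*1000, "rows 200-250 max z now",np.nanmax(P[200:250,440:510,2]))
print(get_obs()["wrist_force"].round(1)); 
if np.nanpercentile(abs(a-b),95)<.02: print(job_done())
E
```

```text
lid upper-half depth diff mm 3.443510970472019 10.262377363278507 rows 200-250 max z now 0.6945198457833278
[-0.   0.1  0.1]
the job is handed in; nothing more can be done
None
```

The job is handed in: both grey tins lie flat in the rack, one per bay, lid up with the ring at the open front. It took about 33 s of the 72 s allowed.

**How it was done:** The tool could only turn about its own axis, so I carried each tin standing to its bay. There I tipped it over with the shut fingers and pushed it to the bar. I dragged it the last 20 mm or so home with light fingertip pressure (about 10–14 N) from behind the bar.

**Last checks:**
- **Tins:** the front ends measure −53 mm in rack coordinates (−54 is home) and the tops about 29 mm high. The final top and side views show both rings just behind the bar.
- **Back-wall contact:** this comes from the images only. Each tin stopped advancing while the finger slid on, but the force showed no clear rise.
- **Rack:** its centre is unchanged in the top view. A side-view image comparison showed 0.3 and 0.9 px at the end, most likely because a tin now lies inside the compared area.
- **Plates and bin:** within 1 mm of where they started.
- **Cooker lid:** the first centre check disagreed by 42 mm, because the parked arm was in front of part of the lid. A depth comparison of the unobstructed half differed by about 3 mm (median) and 10 mm at the 95th percentile. I took that as camera noise, since the arm never went near the lid.

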